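# Load the tube magazine from behind the tins

## Robot

A 6-joint arm with a two-finger parallel gripper is mounted at the origin on a cart in front of the work surface, level with it; the furniture and walls round the work are solid. World frame = base frame: x ahead of the robot, y to its left, z up, the work surface at z = 0. Lengths are in m, angles in degrees, forces in N, time in s.
With the tool pointing down it reaches from about 0.35 to 0.725 m from the base axis. Payload 4.3 kg.
Tool frame: the origin (TCP) lies at the very end of the fingers, on their centre line; the grasp point (between the pads) lies env.grasp_offset behind it (env.grasp_offset is the distance from the TCP to the grasp point, in m); z points along the fingers, y is the line along which they close (so a half turn about z gives the same grasp; the last joint's range is limited). The gripper opens to 85 mm and grips with 20 to 120 N. Pads are 22 mm wide; open, the fingers measure 114 mm over their backs; the gripper's body (76 mm by 85 mm) begins 54 mm behind the grasp point. The pads swing forward as they close: fully open they stand 13 mm farther back than shut.
Start: joints at [-82.179, 21.618, 4.641, 73.018, 0, 83.68], TCP at [0.14, -0.558, 0.231] pointing down, gripper open.
Joint ranges: [-156.06, 156.06], [-48.1, 94.91], [-58.44, 69.94], [-101.28, 121.22], [-78.64, 73.56], [-180, 180]. Speed limits (degrees/s): [147.25, 147.25, 180, 180, 180, 180].

## Interface

Orientations are given as a 3x3 rotation matrix whose columns are the frame's x, y, z axes.
In Python, from station import telemetry, eyes, close_job, env gives the robot as it stands.
- The arm moves only by the shell command python3 -m crank 'ROWS'. ROWS is JSON, a list of rows, each a list of 5 numbers: the finger opening in m, from 0 to 0.0854, then the shift along the tool's x, y, z in m, then the turn about the tool's z in degrees. In form: [[claw, dx, dy, dz, spin], ...]. A call has 1 to 12 rows; each row shifts and turns the commanded pose from where the row before left it, along the tool's axes as they then stand; what a row does not reach is not made up. A row lasts 1/12 s, in which the tool goes at most 41.7 mm and 7.16 degrees, less where a joint would pass 70% of its speed; a pose out of reach is approached as far as the arm can. A call is refused whole if a number of a shift passes 0.0417 or a number of a turn 7.16, either way. A call with a gripper value outside its range is refused whole. The fingers move at their own pace and stop on an object; the grip force is fixed at half the most. Time passes only in rows, so rows that do not move let the fingers close. It gives the time, the measured TCP pose, the force, the opening and the grip force at its end, in the units of the state.
- telemetry.get_state(): the state, without advancing time (a new reading comes with each control period).
- eyes.camera(name): name is "side" or "top" or "wrist"; returns the picture (384x512x3 uint8, blue, green, red); there is no depth.
- eyes.calibration(name): a dict with "vertical_fov" (degrees; the focal length in pixels is half the picture's height over the tangent of half this angle, whatever the lens; pixels are square), "cx", "cy" (the principal point, pixels), "D" ([k1, k2, p1, p2, k3] as OpenCV has them; the pictures are not rectified), "rvec" (rotation vector, rad) and "tvec" (3), from world to camera coordinates, as OpenCV has them; the wrist camera has in their place "T_tool_cam" (4x4, takes a point from camera to tool coordinates, whose origin is the TCP and whose axes are the flange's). Camera axes: x right, y down, z forward; pixel columns grow to the right and rows downward; lengths in m; the calibration is good to about 2 mm. A picture is of the moment at which its call begins: read the wrist's pose just before it. calibration takes no time and is no camera call.
- close_job(): hands the job in; it is judged then, once.
The state is a dict: "clock": time; "joint_positions": joint angles; "joint_vel": joint speeds; "tau": joint torques, N m; "tcp_pos": TCP position; "tcp_rot": TCP orientation; "wrist_force": force on the tool from outside, world axes, zero at the start; "ft_torque": the same for the moment, N m; "finger_gap": finger opening in m; "gripper_force": force on a finger pad.
Only numpy, scipy, OpenCV 4.12 (cv2) and the standard library are available. Lean on these libraries where they do the work, as an engineer would, in place of code of your own. Each camera call takes 0.05 s, during which the arm holds its last target. There are 200 camera calls.

## Task

Move the red tin and the orange tub out of the blue tray and stand both on the green mat, then fetch the two bushings from behind them and drop them into the yellow tube magazine, the brass one first and the steel one on top of it. Then stand the red tin and the tub back upright on the tray, each on the pad where it stood at the start, and let go of everything. Keep the tin and the tub upright throughout, and leave the rusty spacer ring between the bushings where it lies.

Things in the scene. Friction and masses are not known exactly. Their poses are not given: they have to be found in the camera images.
- tin_mid (a point): silver-lidded round tin with a red wall, standing upright at the start on one of the two round pads of the tray, 60 mm in diameter, 105 mm tall, closed, 0.25 kg; grip it in its upper part; this point is its centre; z is its long axis
- tub_mid (a point): orange round plastic tub with a black lid and a pale band, standing upright at the start on the other pad of the tray, 54 mm in diameter, 110 mm tall, closed, 0.2 kg; grip it in its upper part; this point is its centre; z is its long axis
- brass_mid (a point): brass-coloured bushing (short tube), 32 mm in outer diameter, 28 mm high, 0.05 kg, standing on end on the tray close behind the tin or the tub; this point is its centre, z its axis
- steel_mid (a point): grey steel bushing, 32 mm in outer diameter, 28 mm high, 0.06 kg, standing on end on the tray close behind the tin or the tub; this point is its centre, z its axis
- spacer_mid (a point): rusty brown spacer ring, 30 mm in diameter, 10 mm high, loose, lying on the tray midway between the two bushings; it stays there; this point is its centre
- tray: fixed low blue tray, 180 mm along x, 280 mm along y; floor 4 mm thick, lip 4 mm wide, 10 mm high; origin at the centre of its underside. Two flush round black pads, 84 mm wide, at x -24, y +65 and -65 mm; the bushings stand on its far side at x +36, y +65 and -65 mm. Which thing is on which side changes
- mat: fixed green mat, 250 mm along its x, 140 mm along its y, 3 mm thick, flat on the bench to the left or right of the tray; origin at the centre of its underside; it is the side area
- magazine: fixed yellow upright tube on a dark 100 mm square foot, across the tray from the mat; origin under the foot, z up the tube's axis. Above the bench: inner floor 6 mm; bore 38 mm wide up to 62 mm, then flared to a mouth at 74 mm, 54 mm inside and 60 mm outside. Bushings fall down it on end by themselves; two stacked reach 62 mm

How it is judged:
By the outcome, as a careful person would: the job done as asked, in the order asked, and still so for the second after the job is handed in, with the robot touching nothing.
It also fails if it takes over 128 s, if anything falls off the work surface, if the arm or the gripper's body presses on something with over 40 N, if the wrist force passes 120 N, or if a joint passes its speed limit or range.

## Working session

There is one attempt and no reset: what is moved stays moved. The work goes in short steps, Python scripts to look and compute and a shell command to move; the robot and the scene stay as the last step left them, time stands still between calls to the robot, and variables do not carry over. Pictures are saved under pics/ and viewed, at most 14 in all, crops included, and the job is handed in when it is done.

```bash
ls; mkdir -p pics; python3 - <<'E'
from station import telemetry, eyes, env
import cv2
s=telemetry.get_state();print(s);print(env.grasp_offset)
for n in("top","side","wrist"):
    cv2.imwrite(f"pics/{n}0.png",eyes.camera(n));print(n,eyes.calibration(n))
E
```

```text
pics
{'clock': 0.0, 'joint_positions': array([-8.21791301e+01,  2.16624907e+01,  4.56276192e+00,  7.30162990e+01,
        1.65321994e-03,  8.36784672e+01]), 'joint_vel': array([ 0.04122722, -0.05652683, -0.02838871, -0.01241343,  0.087449  ,
        0.0042829 ]), 'tau': array([ 1.84609846e-03, -4.63603914e+01,  2.69876111e+01,  2.07795046e-02,
       -1.26666014e-04,  6.44999616e-06]), 'tcp_pos': array([ 0.14040066, -0.55693502,  0.23035377]), 'tcp_rot': array([[ 9.69691496e-01,  2.44332440e-01, -2.46977975e-04],
       [ 2.44332435e-01, -9.69689445e-01,  2.01015545e-03],
       [ 2.51654248e-04, -2.00957537e-03, -9.99997949e-01]]), 'wrist_force': array([ 0.81257045, -0.1430261 , -0.13326458]), 'ft_torque': array([0.00976637, 0.01246814, 0.01447406]), 'gripper_force': 0.0, 'finger_gap': 0.08536257112965609}
0.0187
top {'vertical_fov': 54.71741616420784, 'cx': 253.19717508109093, 'cy': 194.2708686644124, 'D': array([0.03506798, 0.        , 0.        , 0.        , 0.        ]), 'rvec': array([ 2.10627584, -2.15485473,  0.20109503]), 'tvec': array([0.01808711, 0.57142134, 1.07772147])}
side {'vertical_fov': 56.965293056951985, 'cx': 248.51744771100348, 'cy': 183.47550006628407, 'D': array([-0.07338562,  0.        ,  0.        ,  0.        ,  0.        ]), 'rvec': array([ 0.08919462, -2.67882339,  1.5222949 ]), 'tvec': array([0.55634084, 0.08108262, 0.87866846])}
wrist {'vertical_fov': 63.13590919717494, 'cx': 259.09679912455954, 'cy': 195.69717860714155, 'D': array([0.00255006, 0.        , 0.        , 0.        , 0.        ]), 'T_tool_cam': array([[ 7.81521892e-04, -9.54767201e-01, -2.97353295e-01,
         7.61685095e-02],
       [ 9.99999269e-01,  4.71850368e-04,  1.11320127e-03,
         7.87761100e-04],
       [-9.22541801e-04, -2.97353947e-01,  9.54766871e-01,
        -1.43286424e-01],
       [ 0.00000000e+00,  0.00000000e+00,  0.00000000e+00,
         1.00000000e+00]])}
```

View pics/top0.png

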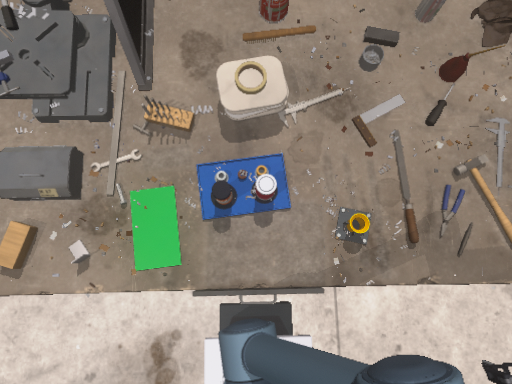

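View pics/side0.png

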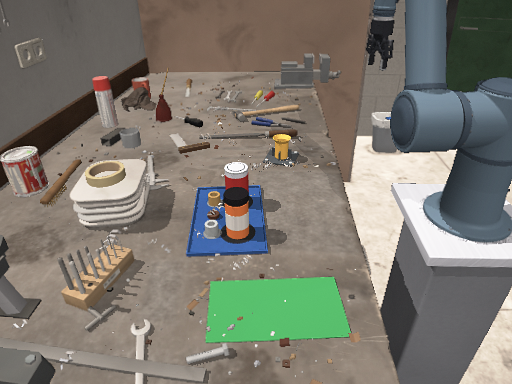

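The top view shows the tray near (243,187). The tub with the black lid is at (222,193), the tin at (265,185), steel at (221,176), brass at (262,170), the mat at (156,228) and the magazine mouth at (357,225). The side view agrees, and the only thing near is a stack of containers behind the tray.

```bash
cat > h.py <<'E'
from station import telemetry, eyes, env
import cv2, numpy as np
def cam(n):
    c=eyes.calibration(n); f=192/np.tan(np.radians(c["vertical_fov"]/2))
    K=np.array([[f,0,c["cx"]],[0,f,c["cy"]],[0,0,1.]])
    if n=="wrist":
        s=telemetry.get_state(); T=np.eye(4);T[:3,:3]=s["tcp_rot"];T[:3,3]=s["tcp_pos"]; T=T@np.array(c["T_tool_cam"])
        R,o=T[:3,:3],T[:3,3]
    else:
        Rc=cv2.Rodrigues(np.array(c["rvec"]))[0]; R=Rc.T; o=-R@np.array(c["tvec"])
    return K,np.array(c["D"]),R,o
def cast(C,px,z):
    K,D,R,o=C
    u=cv2.undistortPoints(np.array(px,float).reshape(-1,1,2),K,D).reshape(-1,2)
    d=np.c_[u,np.ones(len(u))]@R.T
    return o+d*((z-o[2])/d[:,2])[:,None]
def blobs(img,lo,hi,amin=30):
    m=cv2.inRange(cv2.cvtColor(img,cv2.COLOR_BGR2HSV),lo,hi)
    m=cv2.morphologyEx(m,cv2.MORPH_CLOSE,np.ones((3,3)))
    return sorted([c for c in cv2.findContours(m,cv2.RETR_EXTERNAL,cv2.CHAIN_APPROX_NONE)[0] if cv2.contourArea(c)>amin],key=cv2.contourArea,reverse=True)
def rect(C,c,z):
    p=cast(C,c.reshape(-1,2),z)[:,:2]
    (x,y),(w,h),a=cv2.minAreaRect((p*1000).astype(np.float32)); return np.round([x,y,w,h,a],1)
def delta(x,y,z,yaw=None):
    "tool-axis shift in mm to bring the TCP to x,y,z (mm); yaw = wanted heading of the closing line, deg"
    s=telemetry.get_state();R=s["tcp_rot"]
    d=R.T@(np.array([x,y,z])-s["tcp_pos"]*1000)
    sp=None
    if yaw is not None:
        cur=np.degrees(np.arctan2(R[1,1],R[0,1])); sp=round(-((yaw-cur+90)%180-90),2)
    print("delta",np.round(d,1),"spin",sp,"j6",np.round(s["joint_positions"][5],1))
E
python3 - <<'E'
from h import *
img=cv2.imread("pics/top0.png");C=cam("top")
for n,lo,hi,z in(("tray",(105,120,60),(125,255,255),.010),("mat",(50,120,80),(70,255,255),.003),("mag",(22,150,120),(35,255,255),.074)):
    for c in blobs(img,lo,hi)[:2]: print(n,cv2.boundingRect(c),rect(C,c,z))
print(np.round(cast(C,[(265,185)],.105)*1000),np.round(cast(C,[(222,192)],.11)*1000),np.round(cast(C,[(221,176),(262,170)],.032)*1000), np.round(cast(C,[(360,223)],.074)*1000))
cv2.imwrite("pics/crop0.png",cv2.resize(img[145:255,190:380],None,fx=4,fy=4,interpolation=cv2.INTER_CUBIC))
E
```

```text
tray (197, 154, 94, 66) [608.2  36.8 178.1 278.3   6.5]
mat (130, 186, 51, 85) [483.9 313.3 248.3 140.1   6.1]
mag (349, 213, 21, 20) [ 475.9 -304.1   56.6   57.6   42.2]
[[589. -29. 105.]] [[570.  95. 110.]] [[635. 104.  32.]
 [652. -25.  32.]] [[ 475. -306.   74.]]
```

View pics/crop0.png

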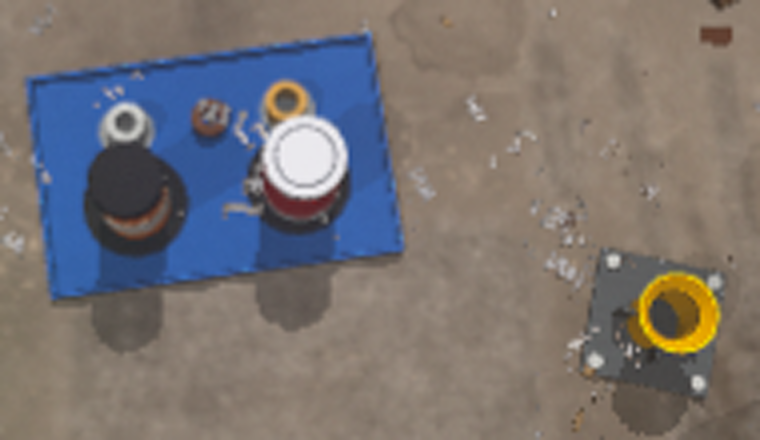

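The crop confirms the layout, with the tray turned about +6.5°. At this heading the last joint would run past its range over the tray, so I'll turn the wrist half round first.

```bash
python3 -m crank '[[0.0854,0,0,0,-7.1],[0.0854,0,0,0,-7.1],[0.0854,0,0,0,-7.1],[0.0854,0,0,0,-7.1],[0.0854,0,0,0,-7.1],[0.0854,0,0,0,-7.1],[0.0854,0,0,0,-7.1],[0.0854,0,0,0,-7.1],[0.0854,0,0,0,-7.1],[0.0854,0,0,0,-7.1],[0.0854,0,0,0,-7.1],[0.0854,0,0,0,-7.1]]' >/dev/null
python3 -m crank '[[0.0854,0,0,0,-7.1],[0.0854,0,0,0,-7.1],[0.0854,0,0,0,-7.1],[0.0854,0,0,0,-7.1],[0.0854,0,0,0,-7.1],[0.0854,0,0,0,-7.1],[0.0854,0,0,0,-7.1],[0.0854,0,0,0,-7.1],[0.0854,0,0,0,-7.1],[0.0854,0,0,0,-7.1],[0.0854,0,0,0,-7.1],[0.0854,0,0,0,-7.1]]'
python3 -c "
from h import *
delta(573,97,231,96.5)"
```

```text
clock: 2.15
tcp_pos: [0.1405, -0.5573, 0.2309]
tcp_rot: [[-0.996, -0.085, -0.0], [-0.085, 0.996, 0.001], [0.0, 0.001, -1.0]]
wrist_force: [-0.3, 1.0, 0.2]
finger_gap: 0.0854
gripper_force: 0.0
delta [-4.868e+02  6.150e+02  4.000e-01] spin -1.61 j6 -87.1
```

```bash
python3 -m crank '[[0.0854,-0.01,0.0126,0,-1.6],[0.0854,-0.0203,0.0256,0,0],[0.0854,-0.0203,0.0256,0,0],[0.0854,-0.0203,0.0256,0,0],[0.0854,-0.0203,0.0256,0,0],[0.0854,-0.0203,0.0256,0,0],[0.0854,-0.0203,0.0256,0,0],[0.0854,-0.0203,0.0256,0,0],[0.0854,-0.0203,0.0256,0,0],[0.0854,-0.0203,0.0256,0,0],[0.0854,-0.0203,0.0256,0,0],[0.0854,-0.0203,0.0256,0,0]]' >/dev/null
python3 -m crank '[[0.0854,-0.0203,0.0256,0,0],[0.0854,-0.0203,0.0256,0,0],[0.0854,-0.0203,0.0256,0,0],[0.0854,-0.0203,0.0256,0,0],[0.0854,-0.0203,0.0256,0,0],[0.0854,-0.0203,0.0256,0,0],[0.0854,-0.0203,0.0256,0,0],[0.0854,-0.0203,0.0256,0,0],[0.0854,-0.0203,0.0256,0,0],[0.0854,-0.0203,0.0256,0,0],[0.0854,-0.015,0.02,0,0],[0.0854,-0.008,0.01,0,0]]'
python3 -c "
from h import *
delta(573,97,231,96.5)
C=cam('wrist');cv2.imwrite('pics/w1.png',eyes.camera('wrist'))
cv2.imwrite('pics/t1.png',eyes.camera('top'))"
```

```text
clock: 4.15
tcp_pos: [0.5364, 0.0707, 0.2307]
tcp_rot: [[-0.994, -0.11, -0.0], [-0.11, 0.994, 0.001], [0.0, 0.001, -1.0]]
wrist_force: [0.8, -0.2, 0.9]
finger_gap: 0.0851
gripper_force: 0.0
delta [-39.3  22.1  -0.3] spin -0.2 j6 -5.5
```

View pics/w1.png

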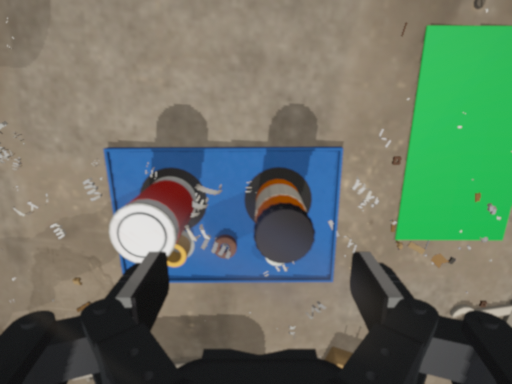

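The wrist view shows the tin's white lid at (145,229), the tub's black lid at (284,234), the whole tray, and the brass bushing at (178,255).

```bash
python3 - <<'E'
from h import *
C=cam('wrist');img=cv2.imread('pics/w1.png')
print("lids",np.round(cast(C,[(284,234)],.114)*1000,1),np.round(cast(C,[(142,231)],.109)*1000,1))
print("spacer",np.round(cast(C,[(226,244)],.014)*1000,1))
for n,lo,hi,z in(("black",(0,0,0),(180,255,60),.114),("white",(0,0,150),(180,60,255),.109)):
    for c in blobs(img,lo,hi,800)[:5]: print(n,cv2.boundingRect(c),np.round(cast(C,[cv2.minEnclosingCircle(c)[0]],z)*1000,1))
c=blobs(img,(105,120,50),(125,255,255),800)[0]; print("tray",rect(C,c,.01))
c=blobs(img,(50,120,80),(70,255,255),800)[0]; print("mat",rect(C,c,.003))
E
```

```text
lids [[575.   95.6 114. ]] [[588.7 -34.1 109. ]]
spacer [[640.8  37.9  14. ]]
black (0, 253, 512, 131) [[713.6  84.5 114. ]]
white (60, 10, 222, 132) [[467.8 -11.1 109. ]]
white (0, 115, 108, 122) [[ 545.9 -114.1  109. ]]
white (108, 203, 68, 60) [[590.7 -34.2 109. ]]
white (322, 30, 52, 110) [[442.4 130.8 109. ]]
white (339, 155, 49, 97) [[540.5 152.7 109. ]]
tray [608.1  34.2 178.6 278.    6.5]
mat [483.8 310.8 248.7 140.4   6.1]
```

```bash
python3 -m crank '[[0.0854,-0.014,0.007,0,-0.2],[0.0854,-0.014,0.007,0,0],[0.0854,-0.013,0.007,0,0],[0.0854,0,0,0.02,0],[0.0854,0,0,0.03,0],[0.0854,0,0,0.03,0],[0.0854,0,0,0,0],[0.0854,0,0,0,0]]'
python3 -c "
from h import *
delta(575.5,96.5,68,96.5)"
```

```text
clock: 4.92
tcp_pos: [0.5715, 0.0921, 0.15]
tcp_rot: [[-0.994, -0.109, -0.005], [-0.109, 0.994, -0.001], [0.005, -0.0, -1.0]]
wrist_force: [1.1, -0.9, 1.2]
finger_gap: 0.0851
gripper_force: 0.0
delta [-4.9  3.9 81.9] spin -0.24 j6 -3.4
```

```bash
python3 -m crank '[[0.0854,-0.0045,0.004,0,0],[0.0854,0,0,0.02,0],[0.0854,0,0,0.025,0],[0.0854,0,0,0.025,0],[0.0854,0,0,0.012,0],[0.0854,0,0,0,0],[0.0854,0,0,0,0]]'
python3 -m crank '[[0.07,0,0,0,0],[0.06,0,0,0,0],[0.05,0,0,0,0],[0.045,0,0,0,0],[0.045,0,0,0,0],[0.045,0,0,0,0],[0.045,0,0,0,0],[0.045,0,0,0,0],[0.045,0,0,0,0],[0.045,0,0,0,0]]'
```

```text
clock: 5.5
tcp_pos: [0.5793, 0.098, 0.071]
tcp_rot: [[-0.994, -0.11, 0.002], [-0.11, 0.994, 0.0], [-0.002, -0.0, -1.0]]
wrist_force: [1.4, 0.4, 0.7]
finger_gap: 0.0854
gripper_force: 0.0
clock: 6.33
tcp_pos: [0.5799, 0.098, 0.0717]
tcp_rot: [[-0.994, -0.11, 0.004], [-0.11, 0.994, 0.0], [-0.004, -0.0, -1.0]]
wrist_force: [0.1, 0.3, 4.8]
finger_gap: 0.0535
gripper_force: 62.2
```

```bash
python3 -m crank '[[0.045,0,0,-0.004,0],[0.045,0,0,-0.01,0],[0.045,0,0,-0.02,0],[0.045,0,0,-0.02,0],[0.045,0,0,-0.02,0],[0.045,0,0,-0.01,0],[0.045,0,0,0,0]]'
python3 -m crank '[[0.045,0.001,0.01,0,0],[0.045,0.001,0.02,0,0],[0.045,0.001,0.025,0,0],[0.045,0.001,0.025,0,0],[0.045,0.001,0.025,0,0],[0.045,0.001,0.025,0,0],[0.045,0.001,0.025,0,0],[0.045,0.001,0.025,0,0],[0.045,0.001,0.022,0,0],[0.045,0.001,0.014,0,0],[0.045,0,0.007,0,0],[0.045,0,0,0,0]]'
python3 -c "
from h import *
delta(546,319,71,96.5)
cv2.imwrite('pics/s2.png',eyes.camera('side'))"
```

```text
clock: 6.92
tcp_pos: [0.58, 0.0981, 0.1567]
tcp_rot: [[-0.994, -0.111, 0.006], [-0.111, 0.994, 0.0], [-0.006, -0.0, -1.0]]
wrist_force: [0.7, 0.8, -1.4]
finger_gap: 0.053
gripper_force: 63.3
clock: 7.92
tcp_pos: [0.5423, 0.3196, 0.1521]
tcp_rot: [[-0.994, -0.112, -0.002], [-0.112, 0.994, -0.001], [0.002, -0.001, -1.0]]
wrist_force: [0.8, 0.8, -1.5]
finger_gap: 0.0536
gripper_force: 63.3
delta [-3.7 -1.  81.1] spin -0.04 j6 18.3
```

View pics/s2.png

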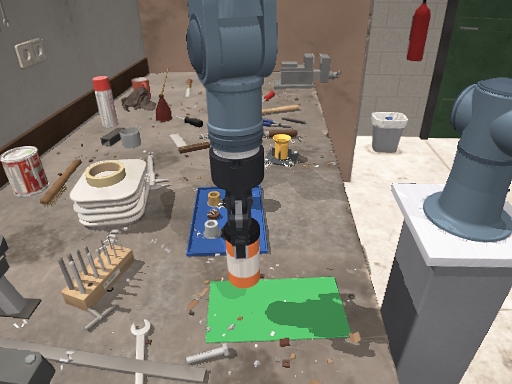

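The side view shows the tub held upright above the mat, with both bushings untouched. I'll lower it.

```bash
python3 -m crank '[[0.045,-0.003,0,0.01,0],[0.045,0,0,0.02,0],[0.045,0,0,0.02,0],[0.045,0,0,0.014,0],[0.045,0,0,0.008,0],[0.045,0,0,0.003,0],[0.045,0,0,0,0],[0.045,0,0,0,0]]'
```

```text
clock: 8.63
tcp_pos: [0.547, 0.3185, 0.0788]
tcp_rot: [[-0.994, -0.11, 0.001], [-0.11, 0.994, 0.0], [-0.001, 0.0, -1.0]]
wrist_force: [-0.5, 0.7, -1.2]
finger_gap: 0.0536
gripper_force: 63.3
```

```bash
python3 -m crank '[[0.045,0,0,0.003,0],[0.045,0,0,0.002,0],[0.045,0,0,0.001,0],[0.045,0,0,0,0],[0.045,0,0,0,0]]'; python3 -m crank '[[0.045,0,0,0.001,0],[0.045,0,0,0.001,0],[0.045,0,0,0,0],[0.045,0,0,0,0]]'
```

```text
clock: 9.05
tcp_pos: [0.5464, 0.3189, 0.0724]
tcp_rot: [[-0.994, -0.111, 0.0], [-0.111, 0.994, -0.0], [-0.0, -0.0, -1.0]]
wrist_force: [-0.8, -0.1, -1.4]
finger_gap: 0.0534
gripper_force: 63.3
clock: 9.38
tcp_pos: [0.5466, 0.3189, 0.0708]
tcp_rot: [[-0.994, -0.11, 0.001], [-0.11, 0.994, 0.0], [-0.001, 0.0, -1.0]]
wrist_force: [-1.3, 0.2, 3.4]
finger_gap: 0.0532
gripper_force: 63.5
```

```bash
python3 -m crank '[[0.06,0,0,0,0],[0.07,0,0,0,0],[0.0854,0,0,0,0],[0.0854,0,0,0,0],[0.0854,0,0,0,0],[0.0854,0,0,-0.01,0],[0.0854,0,0,-0.025,0],[0.0854,0,0,-0.03,0],[0.0854,0,0,-0.03,0],[0.0854,0,0,-0.02,0],[0.0854,0,0,0,0]]'
python3 -m crank '[[0.0854,0,-0.015,0,0],[0.0854,-0.0005,-0.034,0,0],[0.0854,-0.0005,-0.036,0,0],[0.0854,-0.0005,-0.036,0,0],[0.0854,-0.0005,-0.036,0,0],[0.0854,-0.0005,-0.036,0,0],[0.0854,-0.0005,-0.036,0,0],[0.0854,-0.0005,-0.036,0,0],[0.0854,-0.0005,-0.036,0,0],[0.0854,-0.0005,-0.034,0,0],[0.0854,-0.0005,-0.02,0,0],[0.0854,0,0,0,0]]'
python3 -c "
from h import *
delta(590.5,-33,64,96.5)
cv2.imwrite('pics/w3.png',eyes.camera('wrist'))
C=cam('wrist');img=cv2.imread('pics/w3.png')
for c in blobs(img,(0,0,150),(180,60,255),1500)[:4]: print(cv2.boundingRect(c),np.round(cast(C,[cv2.minEnclosingCircle(c)[0]],.109)*1000,1))"
```

```text
clock: 10.3
tcp_pos: [0.5493, 0.3202, 0.1919]
tcp_rot: [[-0.994, -0.111, 0.009], [-0.11, 0.994, 0.004], [-0.01, 0.003, -1.0]]
wrist_force: [0.8, 1.1, 0.1]
finger_gap: 0.0851
gripper_force: 0.0
clock: 11.3
tcp_pos: [0.5898, -0.0385, 0.184]
tcp_rot: [[-0.995, -0.104, -0.002], [-0.104, 0.995, -0.002], [0.002, -0.002, -1.0]]
wrist_force: [0.1, -0.2, -0.7]
finger_gap: 0.0858
gripper_force: 0.0
delta [ -1.5   5.6 120. ] spin -0.5 j6 -15.8
(0, 72, 190, 172) [[ 581.8 -158.   109. ]]
(138, 11, 244, 96) [[509.3 -45.3 109. ]]
(226, 169, 84, 87) [[591.9 -27.9 109. ]]
(153, 249, 110, 108) [[678.6 -69.6 109. ]]
```

View pics/w3.png

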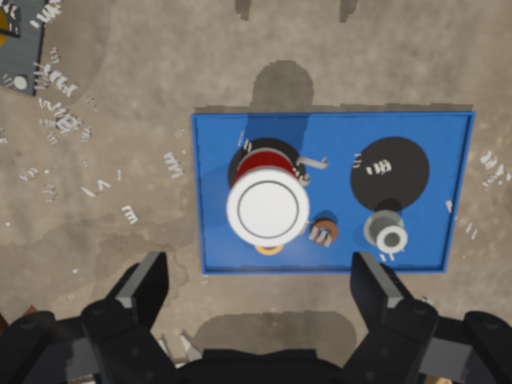

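The wrist view shows the tin's lid at about (268,206). The steel bushing is at (388,235), the spacer at (324,232), and the tub's pad is clear.

```bash
python3 -m crank '[[0.0854,-0.001,0.007,0,0],[0.0854,0,0,0.015,0],[0.0854,0,0,0.025,0],[0.0854,0,0,0.025,0],[0.0854,0,0,0.025,0],[0.0854,0,0,0.02,0],[0.0854,0,0,0.01,0],[0.0854,0,0,0,0]]'
python3 -m crank '[[0.075,0,0,0,0],[0.065,0,0,0,0],[0.055,0,0,0,0],[0.05,0,0,0,0],[0.05,0,0,0,0],[0.05,0,0,0,0],[0.05,0,0,0,0],[0.05,0,0,0,0],[0.05,0,0,0,0]]'
```

```text
clock: 12.02
tcp_pos: [0.5879, -0.0244, 0.0625]
tcp_rot: [[-0.994, -0.113, -0.006], [-0.113, 0.994, 0.001], [0.006, 0.002, -1.0]]
wrist_force: [-0.4, 0.0, -0.0]
finger_gap: 0.0854
gripper_force: 0.0
clock: 12.77
tcp_pos: [0.5927, -0.0271, 0.0676]
tcp_rot: [[-0.994, -0.11, 0.005], [-0.11, 0.994, -0.001], [-0.004, -0.002, -1.0]]
wrist_force: [-0.7, -2.5, 6.5]
finger_gap: 0.0588
gripper_force: 63.6
```

```bash
python3 -m crank '[[0.05,0,0,-0.004,0],[0.05,0,0,-0.01,0],[0.05,0,0,-0.02,0],[0.05,0,0,-0.02,0],[0.05,0,0,-0.012,0],[0.05,0,0,-0.004,0],[0.05,0,0,0,0]]'
python3 -m crank '[[0.05,0.004,0.01,0,0],[0.05,0.008,0.02,0,0],[0.05,0.01,0.027,0,0],[0.05,0.01,0.027,0,0],[0.05,0.01,0.027,0,0],[0.05,0.01,0.027,0,0],[0.05,0.01,0.027,0,0],[0.05,0.01,0.027,0,0],[0.05,0.01,0.027,0,0],[0.05,0.01,0.027,0,0],[0.05,0.01,0.027,0,0],[0.05,0.01,0.027,0,0]]'
python3 -m crank '[[0.05,0.01,0.025,0,0],[0.05,0.005,0.015,0,0],[0.05,0.004,0.01,0,0],[0.05,0,0,0,0],[0.05,0,0,0,0]]'
python3 -c "
from h import *
delta(424,307,67,96.5)
cv2.imwrite('pics/s4.png',eyes.camera('side'))"
```

```text
clock: 13.35
tcp_pos: [0.5916, -0.0263, 0.1367]
tcp_rot: [[-0.994, -0.111, 0.002], [-0.111, 0.994, 0.0], [-0.002, -0.0, -1.0]]
wrist_force: [0.5, 0.4, -3.4]
finger_gap: 0.059
gripper_force: 64.8
clock: 14.35
tcp_pos: [0.4434, 0.2605, 0.1338]
tcp_rot: [[-0.994, -0.111, -0.003], [-0.111, 0.994, -0.001], [0.003, -0.0, -1.0]]
wrist_force: [0.1, 0.7, -4.0]
finger_gap: 0.0592
gripper_force: 64.9
clock: 14.77
tcp_pos: [0.421, 0.3067, 0.1345]
tcp_rot: [[-0.994, -0.111, -0.001], [-0.111, 0.994, -0.001], [0.001, -0.001, -1.0]]
wrist_force: [1.1, -0.0, -3.0]
finger_gap: 0.0591
gripper_force: 65.1
delta [-3.1  0.  67.5] spin -0.1 j6 22.7
```

View pics/s4.png

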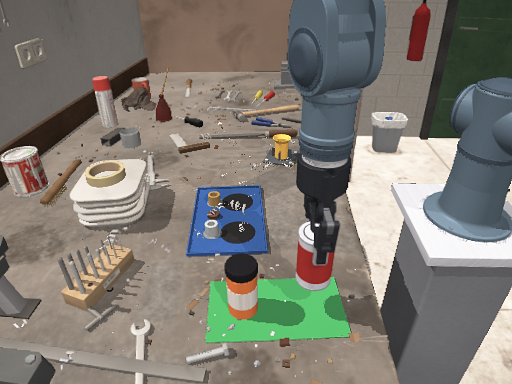

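The side view shows the tub standing on the mat and the tin held upright next to it. Both bushings are now free to reach.

```bash
python3 -m crank '[[0.05,-0.003,0,0.01,0],[0.05,0,0,0.02,0],[0.05,0,0,0.02,0],[0.05,0,0,0.008,0],[0.05,0,0,0.003,0],[0.05,0,0,0,0],[0.05,0,0,0,0]]'; python3 -m crank '[[0.05,0,0,0.002,0],[0.05,0,0,0.002,0],[0.05,0,0,0,0],[0.05,0,0,0,0]]';python3 -m crank '[[0.05,0,0,0.001,0],[0.05,0,0,0.001,0],[0.05,0,0,0,0],[0.05,0,0,0,0]]'
```

```text
clock: 15.4
tcp_pos: [0.4256, 0.3072, 0.0747]
tcp_rot: [[-0.994, -0.11, 0.001], [-0.11, 0.994, 0.0], [-0.001, 0.0, -1.0]]
wrist_force: [0.6, -0.3, -1.9]
finger_gap: 0.059
gripper_force: 65.1
clock: 15.73
tcp_pos: [0.4251, 0.3075, 0.0706]
tcp_rot: [[-0.994, -0.111, 0.001], [-0.111, 0.994, 0.0], [-0.001, 0.0, -1.0]]
wrist_force: [-0.9, 0.3, -2.4]
finger_gap: 0.059
gripper_force: 65.1
clock: 16.07
tcp_pos: [0.4248, 0.3073, 0.0682]
tcp_rot: [[-0.994, -0.11, -0.0], [-0.11, 0.994, -0.0], [0.0, -0.0, -1.0]]
wrist_force: [-0.8, 0.3, -3.2]
finger_gap: 0.059
gripper_force: 65.1
```

```bash
python3 -m crank '[[0.05,0,0,0.001,0],[0.05,0,0,0.001,0],[0.05,0,0,0,0],[0.05,0,0,0,0]]'
```

```text
clock: 16.4
tcp_pos: [0.4252, 0.3074, 0.0667]
tcp_rot: [[-0.994, -0.11, 0.001], [-0.11, 0.994, 0.0], [-0.001, 0.0, -1.0]]
wrist_force: [-0.5, -0.1, 0.9]
finger_gap: 0.0592
gripper_force: 65.3
```

```bash
python3 -m crank '[[0.065,0,0,0,0],[0.075,0,0,0,0],[0.0854,0,0,0,0],[0.0854,0,0,0,0],[0.0854,0,0,0,0],[0.0854,0,0,-0.01,0],[0.0854,0,0,-0.025,0],[0.0854,0,0,-0.03,0],[0.0854,0,0,-0.03,0],[0.0854,0,0,-0.02,0],[0.0854,0,0,0,0]]'
python3 -m crank '[[0.07,-0.007,-0.014,0,0],[0.06,-0.013,-0.027,0,0],[0.05,-0.016,-0.03,0,0],[0.05,-0.016,-0.03,0,0],[0.05,-0.016,-0.03,0,0],[0.05,-0.016,-0.03,0,0],[0.05,-0.016,-0.03,0,0],[0.05,-0.016,-0.03,0,0],[0.05,-0.016,-0.03,0,0],[0.05,-0.016,-0.03,0,0],[0.05,-0.016,-0.03,0,0],[0.05,-0.016,-0.03,0,0]]'
python3 -m crank '[[0.05,-0.008,-0.015,0,0],[0.05,0,0,0,0],[0.05,0,0,0,0],[0.05,0,0,0,0],[0.05,0,0,0,0]]'
python3 -c "
from h import *
delta(651,-25,90,96.5)
cv2.imwrite('pics/w5.png',eyes.camera('wrist'))"
```

```text
clock: 17.32
tcp_pos: [0.4278, 0.309, 0.1871]
tcp_rot: [[-0.994, -0.11, 0.008], [-0.11, 0.994, 0.005], [-0.009, 0.004, -1.0]]
wrist_force: [0.7, 0.0, 0.2]
finger_gap: 0.0854
gripper_force: 0.0
clock: 18.32
tcp_pos: [0.6419, -0.0132, 0.1811]
tcp_rot: [[-0.994, -0.11, -0.001], [-0.11, 0.994, 0.0], [0.0, 0.0, -1.0]]
wrist_force: [0.3, 0.6, -0.4]
finger_gap: 0.0499
gripper_force: 0.0
clock: 18.73
tcp_pos: [0.6502, -0.0244, 0.1813]
tcp_rot: [[-0.994, -0.112, -0.001], [-0.112, 0.994, 0.0], [0.001, 0.0, -1.0]]
wrist_force: [-0.2, 0.0, -0.5]
finger_gap: 0.0504
gripper_force: 0.0
delta [-0.8 -0.7 91.3] spin -0.08 j6 -14.2
```

View pics/w5.png

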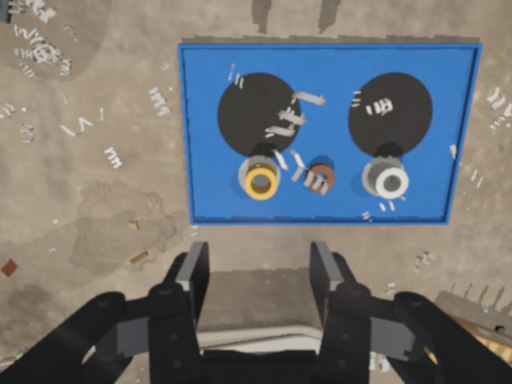

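The wrist view shows the brass ring's top at (262,182), the steel ring's top at (393,182), the spacer at (320,178) and both pads empty.

```bash
python3 - <<'E'
from h import *
C=cam('wrist')
print(np.round(cast(C,[(262,182),(393,182)],.032)*1000,1),np.round(cast(C,[(320,178)],.014)*1000,1))
print("pads",np.round(cast(C,[(260,114),(391,114)],.004)*1000,1))
print("shut? gripper mid", np.round(telemetry.get_state()['tcp_pos']*1000,1))
E
```

```text
[[651.8 -22.3  32. ]
 [637.5 103.6  32. ]] [[645.6  36.9  14. ]]
pads [[589.9 -31.3   4. ]
 [575.3  98.    4. ]]
shut? gripper mid [650.3 -24.4 181.5]
```

```bash
python3 -m crank '[[0.05,-0.0015,0.001,0.015,0],[0.05,0,0,0.03,0],[0.05,0,0,0.03,0],[0.05,0,0,0.03,0],[0.05,0,0,0.025,0],[0.05,0,0,0.02,0],[0.05,0,0,0.012,0],[0.05,0,0,0,0],[0.05,0,0,0,0],[0.05,0,0,0,0]]'
python3 -c "
from h import *
delta(651.8,-23,7,96.5)"
```

```text
clock: 19.62
tcp_pos: [0.6537, -0.0244, 0.0211]
tcp_rot: [[-0.994, -0.111, 0.003], [-0.111, 0.994, -0.0], [-0.003, -0.001, -1.0]]
wrist_force: [0.4, -0.5, -0.3]
finger_gap: 0.0498
gripper_force: 0.0
delta [ 1.8  1.6 14.1] spin -0.13 j6 -14.1
```

```bash
python3 -m crank '[[0.05,0.0015,0.001,0.006,0],[0.05,0,0,0.006,0],[0.05,0,0,0.002,0],[0.05,0,0,0,0],[0.05,0,0,0,0]]'
python3 -m crank '[[0.04,0,0,0,0],[0.03,0,0,0,0],[0.02,0,0,0,0],[0.02,0,0,0,0],[0.02,0,0,0,0],[0.02,0,0,0,0],[0.02,0,0,0,0]]'
```

```text
clock: 20.03
tcp_pos: [0.6507, -0.0238, 0.0051]
tcp_rot: [[-0.994, -0.11, -0.0], [-0.11, 0.994, -0.0], [0.0, -0.0, -1.0]]
wrist_force: [0.8, -0.1, -0.2]
finger_gap: 0.0499
gripper_force: 0.0
clock: 20.62
tcp_pos: [0.6513, -0.0239, 0.0058]
tcp_rot: [[-0.994, -0.11, 0.001], [-0.11, 0.994, -0.0], [-0.001, -0.0, -1.0]]
wrist_force: [-1.1, -0.1, 4.2]
finger_gap: 0.0301
gripper_force: 59.7
```

```bash
python3 -m crank '[[0.02,0,0,-0.005,0],[0.02,0,0,-0.02,0],[0.02,0,0,-0.03,0],[0.02,0,0,-0.03,0],[0.02,0,0,-0.03,0],[0.02,0,0,-0.025,0],[0.02,0,0,-0.01,0],[0.02,0,0,0,0]]'
python3 -m crank '[[0.02,0.008,-0.01,0,0],[0.02,0.016,-0.02,0,0],[0.02,0.02,-0.025,0,0],[0.02,0.02,-0.025,0,0],[0.02,0.02,-0.025,0,0],[0.02,0.02,-0.025,0,0],[0.02,0.02,-0.025,0,0],[0.02,0.02,-0.025,0,0],[0.02,0.02,-0.025,0,0],[0.02,0.02,-0.025,0,0],[0.02,0.012,-0.018,0,0],[0.02,0.009,-0.012,0,0]]'
python3 -m crank '[[0.02,0,0,0,0],[0.02,0,0,0,0],[0.02,0,0,0,0],[0.02,0,0,0,0]]'
python3 - <<'E'
from h import *
C=cam('wrist');img=eyes.camera('wrist');cv2.imwrite('pics/w6.png',img)
for c in blobs(img,(22,150,100),(35,255,255),200)[:2]:
    print(cv2.boundingRect(c),rect(C,c,.074))
delta(476,-305,100,96.5)
E
```

```text
clock: 21.28
tcp_pos: [0.6528, -0.0239, 0.1583]
tcp_rot: [[-0.994, -0.11, 0.005], [-0.11, 0.994, -0.001], [-0.005, -0.001, -1.0]]
wrist_force: [0.7, -0.5, 0.1]
finger_gap: 0.0302
gripper_force: 59.4
clock: 22.28
tcp_pos: [0.472, -0.3061, 0.1523]
tcp_rot: [[-0.994, -0.108, -0.005], [-0.108, 0.994, 0.002], [0.004, 0.003, -1.0]]
wrist_force: [0.6, 1.2, -0.7]
finger_gap: 0.03
gripper_force: 59.4
clock: 22.62
tcp_pos: [0.4755, -0.3036, 0.1543]
tcp_rot: [[-0.994, -0.112, -0.001], [-0.112, 0.994, 0.001], [0.001, 0.002, -1.0]]
wrist_force: [0.5, 0.9, -0.9]
finger_gap: 0.0304
gripper_force: 59.4
(218, 160, 78, 76) [ 471.8 -307.1   58.6   58.6   10. ]
delta [-0.1 -1.4 54.6] spin -0.08 j6 -45.4
```

View pics/w6.png

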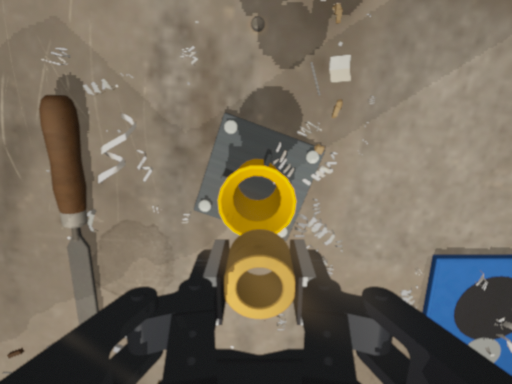

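The wrist view shows the magazine mouth as a ring centred near (257,201), with the held brass bushing's top ring near (260,288).

```bash
python3 - <<'E'
from h import *
C=cam('wrist');t=telemetry.get_state()['tcp_pos']
print("mouth",np.round(cast(C,[(257,200),(257,203)],.074)*1000,1))
print("bushing",np.round(cast(C,[(260,286)],t[2]+.026)*1000,1),t)
img=eyes.camera('top');C=cam('top')
hsv=cv2.cvtColor(img,cv2.COLOR_BGR2HSV)
c=blobs(img,(100,0,60),(140,90,110),80)
E
```

```text
mouth [[ 473.5 -306.3   74. ]
 [ 475.9 -306.1   74. ]]
bushing [[ 477.5 -303.9  180.6]] [ 0.4758259  -0.30363921  0.15461777]
```

```bash
python3 -m crank '[[0.02,0.002,-0.002,0.01,0],[0.02,0,0,0.02,0],[0.02,0,0,0.02,0],[0.02,0,0,0.012,0],[0.02,0,0,0.008,0],[0.02,0,0,0,0],[0.02,0,0,0,0],[0.02,0,0,0,0],[0.02,0,0,0,0]]'
python3 - <<'E'
from h import *
delta(475,-306,81)
cv2.imwrite('pics/w7.png',eyes.camera('side')[120:190,240:330])
E
```

```text
clock: 23.47
tcp_pos: [0.4748, -0.3076, 0.0864]
tcp_rot: [[-0.994, -0.111, 0.002], [-0.111, 0.994, -0.002], [-0.001, -0.002, -1.0]]
wrist_force: [-0.4, -0.6, -0.2]
finger_gap: 0.0301
gripper_force: 59.4
delta [-0.3  1.6  5.4] spin None j6 -45.7
```

```bash
python3 -m crank '[[0.02,0,0.001,0.004,0],[0.02,0,0,0,0],[0.02,0,0,0,0],[0.04,0,0,0,0],[0.055,0,0,0,0],[0.055,0,0,0,0],[0.055,0,0,0,0],[0.055,0,0,-0.01,0],[0.055,0,0,-0.03,0],[0.055,0,0,-0.03,0],[0.055,0,0,0,0],[0.055,0,0,0,0]]'
python3 - <<'E'
from h import *
a=eyes.camera('wrist');b=eyes.camera('side')[115:180,240:330]
cv2.imwrite('pics/m8.png',np.hstack([a[100:340,130:390],cv2.resize(b,(332,240))]))
delta(637.2,104.5,155,96.5)
E
```

```text
clock: 24.52
tcp_pos: [0.4756, -0.3074, 0.1543]
tcp_rot: [[-0.994, -0.11, 0.005], [-0.11, 0.994, -0.004], [-0.004, -0.004, -1.0]]
wrist_force: [-0.3, 1.0, -0.1]
finger_gap: 0.0548
gripper_force: 0.0
delta [-207.7  389.8   -3.7] spin -0.16 j6 -45.6
```

View pics/m8.png

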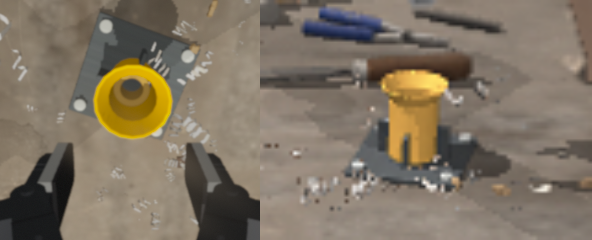

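The wrist crop shows the mouth at (133,101) with the brass ring lying level down in the bore, and nothing has fallen outside. Next is steel.

```bash
python3 -m crank '[[0.05,-0.008,0.015,0,0],[0.05,-0.0145,0.027,0,0],[0.05,-0.016,0.03,0,0],[0.05,-0.016,0.03,0,0],[0.05,-0.016,0.03,0,0],[0.05,-0.016,0.03,0,0],[0.05,-0.016,0.03,0,0],[0.05,-0.016,0.03,0,0],[0.05,-0.016,0.03,0,0],[0.05,-0.016,0.03,0,0],[0.05,-0.016,0.03,0,0],[0.05,-0.016,0.03,0,0]]'
python3 -m crank '[[0.05,-0.015,0.028,0,0],[0.05,-0.008,0.013,0,0],[0.05,-0.002,0.006,0,0],[0.05,0,0,0,0],[0.05,0,0,0,0],[0.05,0,0,0,0],[0.05,0,0,0,0]]'
python3 - <<'E'
from h import *
C=cam('wrist');img=eyes.camera('wrist');cv2.imwrite('pics/w9.png',img[60:300,100:420])
delta(637.2,104.5,20,96.5)
E
```

```text
clock: 25.62
tcp_pos: [0.6167, 0.0558, 0.1496]
tcp_rot: [[-0.994, -0.11, -0.003], [-0.11, 0.994, -0.0], [0.003, 0.0, -1.0]]
wrist_force: [-0.0, 0.1, -0.3]
finger_gap: 0.0499
gripper_force: 0.0
clock: 26.2
tcp_pos: [0.6367, 0.1021, 0.1512]
tcp_rot: [[-0.994, -0.109, -0.001], [-0.109, 0.994, -0.0], [0.001, -0.0, -1.0]]
wrist_force: [0.3, -0.4, 0.2]
finger_gap: 0.0498
gripper_force: 0.0
delta [ -0.7   2.3 131.3] spin -0.26 j6 -2.7
```

View pics/w9.png

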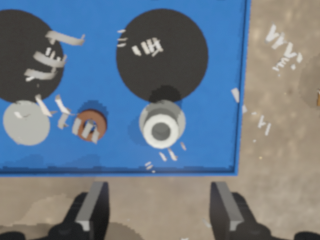

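The crop shows the steel ring's top at full-frame (262,191), midway between the fingers.

```bash
python3 - <<'E'
from h import *
C=cam('wrist');print(np.round(cast(C,[(262,191)],.032)*1000,1))
E
python3 -m crank '[[0.05,-0.001,0.002,0.015,0],[0.05,0,0,0.03,0],[0.05,0,0,0.03,0],[0.05,0,0,0.025,0],[0.05,0,0,0.02,0],[0.05,0,0,0.01,0],[0.05,0,0,0,0],[0.05,0,0,0,0],[0.05,0,0,0,0]]'
```

```text
[[638.5 103.9  32. ]]
clock: 27.0
tcp_pos: [0.6394, 0.1054, 0.0231]
tcp_rot: [[-0.994, -0.11, 0.003], [-0.11, 0.994, 0.0], [-0.003, -0.0, -1.0]]
wrist_force: [-0.7, -0.4, 0.1]
finger_gap: 0.05
gripper_force: 0.0
```

```bash
python3 -m crank '[[0.05,0.001,-0.001,0.008,0],[0.05,0,0,0.006,0],[0.05,0,0,0.002,0],[0.05,0,0,0,0],[0.05,0,0,0,0]]'
python3 -m crank '[[0.04,0,0,0,0],[0.03,0,0,0,0],[0.02,0,0,0,0],[0.02,0,0,0,0],[0.02,0,0,0,0],[0.02,0,0,0,0],[0.02,0,0,0,0]]'
python3 -m crank '[[0.02,0,0,-0.005,0],[0.02,0,0,-0.02,0],[0.02,0,0,-0.03,0],[0.02,0,0,-0.03,0],[0.02,0,0,-0.03,0],[0.02,0,0,-0.025,0],[0.02,0,0,-0.01,0],[0.02,0,0,0,0]]'
python3 -c "
from h import *
delta(475,-306,155,96.5)"
```

```text
clock: 27.42
tcp_pos: [0.6368, 0.1045, 0.0051]
tcp_rot: [[-0.994, -0.111, -0.001], [-0.111, 0.994, -0.0], [0.001, -0.0, -1.0]]
wrist_force: [0.1, -0.6, 0.7]
finger_gap: 0.0501
gripper_force: 0.0
clock: 28.0
tcp_pos: [0.6376, 0.1046, 0.0058]
tcp_rot: [[-0.994, -0.11, 0.001], [-0.11, 0.994, 0.0], [-0.001, -0.0, -1.0]]
wrist_force: [-0.3, -0.8, 3.5]
finger_gap: 0.0297
gripper_force: 59.5
clock: 28.67
tcp_pos: [0.6389, 0.1046, 0.1582]
tcp_rot: [[-0.994, -0.11, 0.005], [-0.11, 0.994, 0.0], [-0.005, -0.0, -1.0]]
wrist_force: [-0.3, -0.9, -0.1]
finger_gap: 0.0296
gripper_force: 59.2
delta [ 208.3 -390.     2.2] spin -0.16 j6 -2.6
```

```bash
python3 -m crank '[[0.02,0.008,-0.015,0,0],[0.02,0.0145,-0.027,0,0],[0.02,0.016,-0.03,0,0],[0.02,0.016,-0.03,0,0],[0.02,0.016,-0.03,0,0],[0.02,0.016,-0.03,0,0],[0.02,0.016,-0.03,0,0],[0.02,0.016,-0.03,0,0],[0.02,0.016,-0.03,0,0],[0.02,0.016,-0.03,0,0],[0.02,0.016,-0.03,0,0],[0.02,0.016,-0.03,0,0]]'
python3 -m crank '[[0.02,0.015,-0.028,0,0],[0.02,0.008,-0.013,0,0],[0.02,0.002,-0.006,0,0],[0.02,0,0,0,0],[0.02,0,0,0,0],[0.02,0,0,0,0],[0.02,0,0,0,0]]'
python3 - <<'E'
from h import *
C=cam('wrist');img=eyes.camera('wrist');cv2.imwrite('pics/w10.png',img[100:340,130:390])
delta(475,-306,82,96.5)
E
```

```text
clock: 29.67
tcp_pos: [0.4912, -0.256, 0.1527]
tcp_rot: [[-0.994, -0.11, -0.004], [-0.11, 0.994, 0.002], [0.003, 0.003, -1.0]]
wrist_force: [0.2, 0.5, 0.4]
finger_gap: 0.0297
gripper_force: 59.3
clock: 30.25
tcp_pos: [0.4742, -0.3035, 0.1549]
tcp_rot: [[-0.994, -0.112, -0.0], [-0.112, 0.994, 0.001], [0.0, 0.001, -1.0]]
wrist_force: [0.3, 1.3, -0.3]
finger_gap: 0.03
gripper_force: 59.4
delta [-0.5 -2.4 73.1] spin -0.05 j6 -45.5
```

View pics/w10.png

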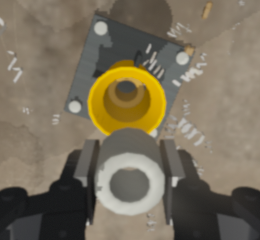

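The crop shows the steel bushing held level at (131,185), with the mouth at (128,100), about 2 mm to the side.

```bash
python3 -m crank '[[0.02,0,-0.002,0.01,0],[0.02,0,0,0.02,0],[0.02,0,0,0.02,0],[0.02,0,0,0.012,0],[0.02,0,0,0.01,0],[0.02,0,0,0.002,0],[0.02,0,0,0,0],[0.02,0,0,0,0],[0.02,0,0,0,0]]'
python3 -m crank '[[0.02,0,0,0,0],[0.04,0,0,0,0],[0.055,0,0,0,0],[0.055,0,0,0,0],[0.055,0,0,0,0],[0.055,0,0,-0.01,0],[0.055,0,0,-0.03,0],[0.055,0,0,-0.03,0],[0.0854,0,0,-0.03,0],[0.0854,0,0,0,0],[0.0854,0,0,0,0]]'
python3 - <<'E'
from h import *
a=eyes.camera('wrist')[60:300,110:390];t=eyes.camera('top')
cv2.imwrite('pics/m11.png',np.hstack([a,cv2.resize(t[205:245,335:385],(300,240)),cv2.resize(t[180:276,125:190],(162,240))]))
delta(425,307.4,190,96.5)
E
```

```text
clock: 31.05
tcp_pos: [0.4748, -0.3075, 0.0823]
tcp_rot: [[-0.994, -0.111, 0.002], [-0.111, 0.994, -0.001], [-0.001, -0.001, -1.0]]
wrist_force: [-0.4, -0.4, -0.4]
finger_gap: 0.0296
gripper_force: 59.3
clock: 31.97
tcp_pos: [0.4756, -0.3083, 0.1843]
tcp_rot: [[-0.994, -0.11, 0.005], [-0.11, 0.994, -0.004], [-0.004, -0.004, -1.0]]
wrist_force: [-0.2, 0.4, 0.2]
finger_gap: 0.0851
gripper_force: 0.0
delta [-19.3 615.8  -8.8] spin -0.16 j6 -45.7
```

View pics/m11.png

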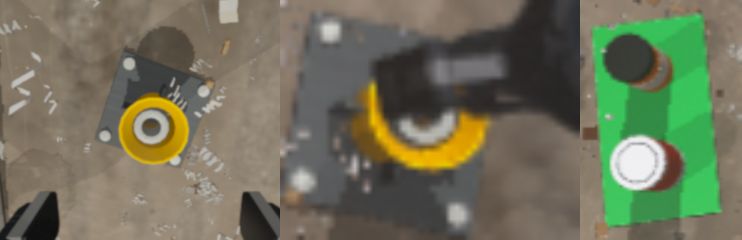

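Steel sits level on top of the brass, and both the tin and the tub stand on the mat. Now I'll return the tin.

```bash
python3 -m crank '[[0.0854,-0.001,0.015,-0.008,0],[0.0854,-0.001,0.03,0,0],[0.0854,-0.001,0.034,0,0],[0.0854,-0.001,0.034,0,0],[0.0854,-0.001,0.034,0,0],[0.0854,-0.001,0.034,0,0],[0.0854,-0.001,0.034,0,0],[0.0854,-0.001,0.034,0,0],[0.0854,-0.001,0.034,0,0],[0.0854,-0.001,0.034,0,0],[0.0854,-0.001,0.034,0,0],[0.0854,-0.001,0.034,0,0]]'
python3 -m crank '[[0.0854,-0.001,0.034,0,0],[0.0854,-0.001,0.034,0,0],[0.0854,-0.001,0.034,0,0],[0.0854,-0.001,0.034,0,0],[0.0854,-0.001,0.034,0,0],[0.0854,-0.001,0.03,0,0],[0.0854,-0.001,0.02,0,0],[0.0854,0,0.01,0,0],[0.0854,0,0,0,0],[0.0854,0,0,0,0],[0.0854,0,0,0,0]]'
python3 - <<'E'
from h import *
C=cam('wrist');img=eyes.camera('wrist');cv2.imwrite('pics/w12.png',img)
for c in blobs(img,(0,0,150),(180,60,255),1500)[:4]: print(cv2.boundingRect(c),np.round(cast(C,[cv2.minEnclosingCircle(c)[0]],.108)*1000,1))
delta(425,307.4,66,96.5)
E
```

```text
clock: 33.07
tcp_pos: [0.4413, 0.0791, 0.1884]
tcp_rot: [[-0.994, -0.111, -0.003], [-0.111, 0.994, 0.0], [0.003, 0.0, -1.0]]
wrist_force: [0.6, 0.2, -0.9]
finger_gap: 0.0857
gripper_force: 0.0
clock: 33.98
tcp_pos: [0.4246, 0.3051, 0.1889]
tcp_rot: [[-0.994, -0.109, -0.001], [-0.109, 0.994, -0.001], [0.001, -0.001, -1.0]]
wrist_force: [0.5, 0.2, 0.9]
finger_gap: 0.0854
gripper_force: 0.0
(231, 0, 281, 77) [[301.  363.9 108. ]]
(218, 164, 81, 77) [[423.7 303.3 108. ]]
delta [ -0.6   2.5 123. ] spin -0.25 j6 22.5
```

```bash
python3 -m crank '[[0.0854,0,0.0015,0.015,0],[0.0854,0,0,0.025,0],[0.0854,0,0,0.025,0],[0.0854,0,0,0.025,0],[0.0854,0,0,0.02,0],[0.0854,0,0,0.01,0],[0.0854,0,0,0.002,0],[0.0854,0,0,0,0],[0.0854,0,0,0,0]]'
python3 -m crank '[[0.075,0,0,0,0],[0.065,0,0,0,0],[0.055,0,0,0,0],[0.05,0,0,0,0],[0.05,0,0,0,0],[0.05,0,0,0,0],[0.05,0,0,0,0],[0.05,0,0,0,0],[0.05,0,0,0,0]]'
python3 -m crank '[[0.05,0,0,-0.004,0],[0.05,0,0,-0.01,0],[0.05,0,0,-0.02,0],[0.05,0,0,-0.02,0],[0.05,0,0,-0.012,0],[0.05,0,0,-0.004,0],[0.05,0,0,0,0]]'
python3 -c "
from h import *
delta(592,-29,66,96.5)"
```

```text
clock: 34.78
tcp_pos: [0.4258, 0.3079, 0.0684]
tcp_rot: [[-0.994, -0.11, 0.002], [-0.11, 0.994, 0.001], [-0.002, 0.001, -1.0]]
wrist_force: [-0.1, -0.4, 1.2]
finger_gap: 0.0854
gripper_force: 0.0
clock: 35.53
tcp_pos: [0.4261, 0.3077, 0.0688]
tcp_rot: [[-0.994, -0.11, 0.003], [-0.11, 0.994, -0.0], [-0.003, -0.001, -1.0]]
wrist_force: [-0.1, -3.0, 5.9]
finger_gap: 0.0588
gripper_force: 63.0
clock: 36.12
tcp_pos: [0.4256, 0.3085, 0.1387]
tcp_rot: [[-0.994, -0.111, 0.002], [-0.111, 0.994, 0.001], [-0.002, 0.001, -1.0]]
wrist_force: [0.3, -0.7, -2.2]
finger_gap: 0.0592
gripper_force: 65.0
delta [-127.9 -353.9   72.6] spin -0.15 j6 22.7
```

```bash
python3 -m crank '[[0.05,-0.004,-0.01,0,0],[0.05,-0.008,-0.02,0,0],[0.05,-0.01,-0.027,0,0],[0.05,-0.01,-0.027,0,0],[0.05,-0.01,-0.027,0,0],[0.05,-0.01,-0.027,0,0],[0.05,-0.01,-0.027,0,0],[0.05,-0.01,-0.027,0,0],[0.05,-0.01,-0.027,0,0],[0.05,-0.01,-0.027,0,0],[0.05,-0.01,-0.027,0,0],[0.05,-0.01,-0.027,0,0]]'
python3 -m crank '[[0.05,-0.009,-0.026,0,0],[0.05,-0.005,-0.017,0,0],[0.05,-0.002,-0.01,0,0],[0.05,0,0,0,0],[0.05,0,0,0,0],[0.05,0,0,0,0]]'
python3 - <<'E'
from h import *
delta(592,-29,76,96.5)
cv2.imwrite('pics/w13.png',eyes.camera('wrist'))
E
```

```text
clock: 37.12
tcp_pos: [0.5685, 0.0199, 0.1356]
tcp_rot: [[-0.994, -0.11, -0.003], [-0.11, 0.994, -0.0], [0.003, 0.0, -1.0]]
wrist_force: [0.5, 0.2, -3.7]
finger_gap: 0.0592
gripper_force: 65.1
clock: 37.62
tcp_pos: [0.5899, -0.0279, 0.1366]
tcp_rot: [[-0.994, -0.111, -0.002], [-0.111, 0.994, 0.001], [0.002, 0.001, -1.0]]
wrist_force: [-0.6, 0.2, -2.7]
finger_gap: 0.0589
gripper_force: 65.1
delta [-2.1 -1.4 60.6] spin -0.11 j6 -15.3
```

View pics/w13.png

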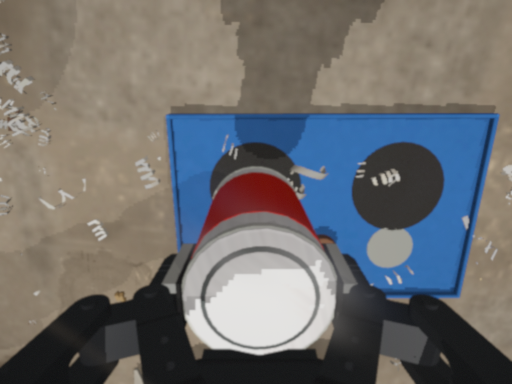

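The wrist view shows the tin hanging upright over its pad, whose visible rim is at (255,143). The tray and spacer are clear of the fingers.

```bash
python3 -m crank '[[0.05,-0.001,-0.001,0.01,0],[0.05,0,0,0.02,0],[0.05,0,0,0.018,0],[0.05,0,0,0.008,0],[0.05,0,0,0.004,0],[0.05,0,0,0,0],[0.05,0,0,0,0],[0.05,0,0,0,0]]'; python3 -m crank '[[0.05,0,0,0.002,0],[0.05,0,0,0.002,0],[0.05,0,0,0,0],[0.05,0,0,0,0]]'
```

```text
clock: 38.33
tcp_pos: [0.593, -0.0298, 0.0784]
tcp_rot: [[-0.994, -0.111, 0.002], [-0.111, 0.994, -0.0], [-0.002, -0.001, -1.0]]
wrist_force: [0.1, -0.7, -2.3]
finger_gap: 0.0593
gripper_force: 65.2
clock: 38.67
tcp_pos: [0.5921, -0.0298, 0.0734]
tcp_rot: [[-0.994, -0.11, -0.0], [-0.11, 0.994, -0.0], [0.0, -0.0, -1.0]]
wrist_force: [-0.7, -0.2, -2.9]
finger_gap: 0.0587
gripper_force: 65.2
```

```bash
python3 -m crank '[[0.05,0,0,0.001,0],[0.05,0,0,0.001,0],[0.05,0,0,0,0],[0.05,0,0,0,0]]'; python3 -m crank '[[0.05,0,0,0.001,0],[0.05,0,0,0.001,0],[0.05,0,0,0,0],[0.05,0,0,0,0]]'
```

```text
clock: 39.0
tcp_pos: [0.592, -0.0297, 0.0711]
tcp_rot: [[-0.994, -0.11, -0.0], [-0.11, 0.994, -0.0], [0.0, 0.0, -1.0]]
wrist_force: [-0.1, 0.2, -3.5]
finger_gap: 0.0592
gripper_force: 65.2
clock: 39.33
tcp_pos: [0.5925, -0.0298, 0.0698]
tcp_rot: [[-0.994, -0.11, 0.001], [-0.11, 0.994, -0.0], [-0.001, -0.0, -1.0]]
wrist_force: [-1.4, -0.3, 1.5]
finger_gap: 0.0587
gripper_force: 65.3
```

```bash
python3 -m crank '[[0.065,0,0,0,0],[0.075,0,0,0,0],[0.0854,0,0,0,0],[0.0854,0,0,0,0],[0.0854,0,0,0,0],[0.0854,0,0,-0.01,0],[0.0854,0,0,-0.025,0],[0.0854,0,0,-0.03,0],[0.0854,0,0,-0.03,0],[0.0854,0,0,-0.025,0],[0.0854,0,0,0,0]]'
python3 -m crank '[[0.0854,0.001,0.015,0,0],[0.0854,0.001,0.034,0,0],[0.0854,0.001,0.035,0,0],[0.0854,0.001,0.035,0,0],[0.0854,0.001,0.035,0,0],[0.0854,0.001,0.035,0,0],[0.0854,0.001,0.035,0,0],[0.0854,0,0.035,0,0],[0.0854,0,0.035,0,0],[0.0854,0,0.033,0,0],[0.0854,0,0.018,0,0],[0.0854,0,0.007,0,0]]'
python3 -m crank '[[0.0854,0,0,0,0],[0.0854,0,0,0,0],[0.0854,0,0,0,0]]'
python3 - <<'E'
from h import *
delta(546,318.5,70,96.5)
cv2.imwrite('pics/w14.png',eyes.camera('wrist'))
E
```

```text
clock: 40.25
tcp_pos: [0.5956, -0.0302, 0.1963]
tcp_rot: [[-0.994, -0.111, 0.011], [-0.111, 0.994, -0.002], [-0.01, -0.003, -1.0]]
wrist_force: [1.4, -0.6, 0.9]
finger_gap: 0.0855
gripper_force: 0.0
clock: 41.25
tcp_pos: [0.5441, 0.3227, 0.1879]
tcp_rot: [[-0.993, -0.115, -0.002], [-0.115, 0.993, -0.0], [0.002, 0.0, -1.0]]
wrist_force: [0.3, 0.1, 0.5]
finger_gap: 0.0853
gripper_force: 0.0
clock: 41.5
tcp_pos: [0.5462, 0.318, 0.1889]
tcp_rot: [[-0.994, -0.109, -0.001], [-0.109, 0.994, -0.001], [0.001, -0.001, -1.0]]
wrist_force: [-0.2, -0.1, -0.5]
finger_gap: 0.0852
gripper_force: 0.0
delta [1.000e-01 6.000e-01 1.189e+02] spin -0.24 j6 18.2
```

View pics/w14.png

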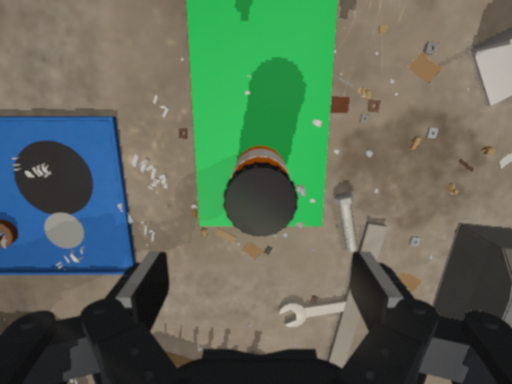

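The wrist view shows the tub's lid at (260,200), midway between the fingers. That was my 15th viewed picture and the limit is 14. I lost count, so I'll view no more and check by numbers from here.

```bash
python3 -c "
from h import *
print(np.round(cast(cam('wrist'),[(260,200)],.113)*1000,1))"
python3 -m crank '[[0.0854,0,0,0.015,0],[0.0854,0,0,0.025,0],[0.0854,0,0,0.025,0],[0.0854,0,0,0.025,0],[0.0854,0,0,0.018,0],[0.0854,0,0,0.009,0],[0.0854,0,0,0,0],[0.0854,0,0,0,0],[0.0854,0,0,0,0]]'
python3 -m crank '[[0.07,0,0,0,0],[0.06,0,0,0,0],[0.05,0,0,0,0],[0.045,0,0,0,0],[0.045,0,0,0,0],[0.045,0,0,0,0],[0.045,0,0,0,0],[0.045,0,0,0,0],[0.045,0,0,0,0],[0.045,0,0,0,0]]'
python3 -m crank '[[0.045,0,0,-0.004,0],[0.045,0,0,-0.01,0],[0.045,0,0,-0.02,0],[0.045,0,0,-0.02,0],[0.045,0,0,-0.015,0],[0.045,0,0,-0.005,0],[0.045,0,0,0,0]]'
python3 -c "
from h import *
delta(579,97.5,80,96.5)"
```

```text
[[542.5 317.1 113. ]]
clock: 42.3
tcp_pos: [0.5476, 0.3194, 0.0739]
tcp_rot: [[-0.994, -0.11, 0.002], [-0.11, 0.994, 0.001], [-0.002, 0.001, -1.0]]
wrist_force: [0.7, -0.2, -0.4]
finger_gap: 0.0853
gripper_force: 0.0
clock: 43.13
tcp_pos: [0.5474, 0.3197, 0.0739]
tcp_rot: [[-0.994, -0.11, 0.003], [-0.11, 0.994, 0.001], [-0.003, 0.0, -1.0]]
wrist_force: [0.0, -0.8, 5.6]
finger_gap: 0.0538
gripper_force: 62.7
clock: 43.72
tcp_pos: [0.5474, 0.3199, 0.1483]
tcp_rot: [[-0.994, -0.111, 0.003], [-0.111, 0.994, 0.001], [-0.003, 0.001, -1.0]]
wrist_force: [-0.1, -0.4, -1.4]
finger_gap: 0.0535
gripper_force: 63.2
delta [  -6.5 -224.6   68.1] spin -0.15 j6 18.2
```

```bash
python3 -m crank '[[0.045,-0.0005,-0.01,0,0],[0.045,-0.0005,-0.02,0,0],[0.045,-0.0005,-0.025,0,0],[0.045,-0.0005,-0.025,0,0],[0.045,-0.0005,-0.025,0,0],[0.045,-0.0005,-0.025,0,0],[0.045,-0.0005,-0.025,0,0],[0.045,-0.0005,-0.025,0,0],[0.045,-0.0005,-0.022,0,0],[0.045,-0.0005,-0.014,0,0],[0.045,0,-0.007,0,0],[0.045,0,0,0,0]]'
python3 -m crank '[[0.045,0,0,0.01,0],[0.045,0,0,0.02,0],[0.045,0,0,0.018,0],[0.045,0,0,0.01,0],[0.045,0,0,0.005,0],[0.045,0,0,0,0],[0.045,0,0,0,0],[0.045,0,0,0,0]]'
python3 -c "
from h import *
delta(579,97.5,75,96.5)"
```

```text
clock: 44.72
tcp_pos: [0.5754, 0.0968, 0.1454]
tcp_rot: [[-0.994, -0.108, -0.002], [-0.108, 0.994, -0.0], [0.002, -0.0, -1.0]]
wrist_force: [0.1, 0.3, -1.5]
finger_gap: 0.0532
gripper_force: 63.3
clock: 45.38
tcp_pos: [0.5768, 0.0986, 0.0842]
tcp_rot: [[-0.994, -0.111, 0.002], [-0.111, 0.994, 0.0], [-0.002, -0.0, -1.0]]
wrist_force: [0.4, -0.4, -1.4]
finger_gap: 0.0536
gripper_force: 63.3
delta [-2.1 -1.3  9.2] spin -0.13 j6 -2.9
```

```bash
python3 -m crank '[[0.045,-0.002,-0.001,0.003,0],[0.045,0,0,0.002,0],[0.045,0,0,0.001,0],[0.045,0,0,0,0],[0.045,0,0,0,0]]'; python3 -m crank '[[0.045,0,0,0.001,0],[0.045,0,0,0.001,0],[0.045,0,0,0,0],[0.045,0,0,0,0]]'
```

```text
clock: 45.8
tcp_pos: [0.578, 0.0974, 0.0773]
tcp_rot: [[-0.994, -0.11, -0.0], [-0.11, 0.994, -0.0], [0.0, -0.0, -1.0]]
wrist_force: [-0.1, 0.5, -1.6]
finger_gap: 0.0532
gripper_force: 63.3
clock: 46.13
tcp_pos: [0.5779, 0.0975, 0.0752]
tcp_rot: [[-0.994, -0.11, -0.0], [-0.11, 0.994, -0.0], [0.0, -0.0, -1.0]]
wrist_force: [0.4, 0.9, -0.9]
finger_gap: 0.0534
gripper_force: 63.3
```

```bash
python3 -m crank '[[0.045,0,0,0.001,0],[0.045,0,0,0,0],[0.045,0,0,0,0]]'
```

```text
clock: 46.38
tcp_pos: [0.5784, 0.0974, 0.0749]
tcp_rot: [[-0.994, -0.11, 0.001], [-0.11, 0.994, -0.0], [-0.001, -0.0, -1.0]]
wrist_force: [-1.4, 0.8, 4.0]
finger_gap: 0.0535
gripper_force: 63.5
```

```bash
python3 -m crank '[[0.06,0,0,0,0],[0.07,0,0,0,0],[0.0854,0,0,0,0],[0.0854,0,0,0,0],[0.0854,0,0,0,0],[0.0854,0,0,-0.01,0],[0.0854,0,0,-0.025,0],[0.0854,0,0,-0.03,0],[0.0854,0,0,-0.03,0],[0.0854,0,0,-0.03,0],[0.0854,0,0,0,0]]'
python3 -m crank '[[0.0854,0.005,0.01,0,0],[0.0854,0.01,0.025,0,0],[0.0854,0.01,0.03,0,0],[0.0854,0.01,0.03,0,0],[0.0854,0.01,0.03,0,0],[0.0854,0.01,0.03,0,0],[0.0854,0.01,0.03,0,0],[0.0854,0.01,0.02,0,0],[0.0854,0,0.01,0,0],[0.0854,0,0,0,0],[0.0854,0,0,0,0],[0.0854,0,0,0,0]]'
python3 - <<'E'
from h import *
a=eyes.camera('top');b=cv2.imread('pics/top0.png');C=cam('top')
def f(img,n,lo,hi,z,box):
    x0,y0,x1,y1=box;m=np.zeros_like(img);m[y0:y1,x0:x1]=img[y0:y1,x0:x1]
    if n=="black": m[m.sum(2)==0]=255
    for c in blobs(m,lo,hi,8)[:2]: print(n,cv2.boundingRect(c),cv2.contourArea(c),np.round(cast(C,[cv2.minEnclosingCircle(c)[0]],z)*1000,1))
for img in(b,a):
    f(img,"tin lid",(0,0,170),(180,60,255),.109,(240,165,290,215))
    f(img,"tub lid",(0,0,0),(180,255,60),.114,(205,178,237,215))
    f(img,"orange",(3,120,100),(18,255,255),.05,(205,178,237,215))
    f(img,"spacer",(0,80,40),(18,220,160),.014,(234,163,252,182))
    f(img,"mag yellow",(22,150,100),(35,255,255),.074,(340,205,380,245))
    f(img,"in bore grey",(0,0,110),(180,60,255),.062,(352,214,368,232))
    print("--")
E
```

```text
clock: 47.3
tcp_pos: [0.5817, 0.0977, 0.2069]
tcp_rot: [[-0.994, -0.111, 0.012], [-0.111, 0.994, 0.001], [-0.012, -0.001, -1.0]]
wrist_force: [0.8, -0.5, 1.1]
finger_gap: 0.0853
gripper_force: 0.0
clock: 48.3
tcp_pos: [0.4799, 0.3019, 0.1987]
tcp_rot: [[-0.994, -0.109, -0.001], [-0.109, 0.994, -0.001], [0.001, -0.001, -1.0]]
wrist_force: [-0.2, 0.2, -0.9]
finger_gap: 0.0854
gripper_force: 0.0
tin lid (255, 174, 22, 20) 312.0 [[592.7 -28.2 109. ]]
tub lid (0, 0, 512, 384) 195713.0 [[568.3  -1.1 114. ]]
mag yellow (349, 213, 21, 20) 59.0 [[ 475.  -303.4   74. ]]
--
tin lid (254, 174, 23, 21) 312.5 [[595.2 -28.  109. ]]
tub lid (0, 0, 512, 384) 195713.0 [[568.3  -1.1 114. ]]
mag yellow (350, 213, 20, 20) 71.5 [[ 475.  -303.4   74. ]]
in bore grey (354, 219, 10, 10) 70.5 [[ 476.1 -305.6   62. ]]
--
```

```bash
python3 - <<'E'
from h import *
a=eyes.camera('top');b=cv2.imread('pics/top0.png');C=cam('top')
for img in(b,a):
    g=cv2.cvtColor(img,cv2.COLOR_BGR2HSV)
    m=(g[178:212,205:240,2]<70); ys,xs=np.nonzero(m); o=cv2.inRange(g[178:212,205:240],(2,110,60),(20,255,255)); yo,xo=np.nonzero(o)
    print("tub dark",m.sum(),xs.mean()+205,ys.mean()+178,"orange",len(xo),xo.mean()+205,yo.mean()+178)
    s=img[166:182,234:251].astype(int); m=s[...,2]>s[...,0]+10; ys,xs=np.nonzero(m); print("spacer",m.sum(),xs.mean()+234,ys.mean()+166, np.round(cast(C,[(xs.mean()+234,ys.mean()+166)],.014)*1000,1))
d=cv2.absdiff(a,b).max(2)>40
for n,(x0,y0,x1,y1) in dict(tub=(205,178,240,215),tin=(244,172,290,215),spacer=(234,164,251,182)).items(): print(n,d[y0:y1,x0:x1].sum())
E
```

```text
tub dark 451 222.28381374722838 193.8270509977827 orange 26 225.34615384615384 200.8846153846154
spacer 40 241.625 174.175 [[644.2  39.9  14. ]]
tub dark 432 222.31712962962962 193.94444444444446 orange 27 225.77777777777777 201.51851851851853
spacer 36 241.66666666666666 174.55555555555554 [[643.   39.8  14. ]]
tub 36
tin 43
spacer 0
```

The tub and tin are back within about 2–3 mm of where they started, the spacer hasn't moved, and the steel bushing sits level in the bore on the brass. I'm handing in.

```bash
python3 -c "
from station import close_job
print(close_job())"
```

```text
the job is handed in; nothing more can be done
None
```

The job is done and handed in at about 48 s: both bushings are in the magazine (brass below, steel on top), the tin and tub are upright on their own pads, the spacer hasn't moved and the gripper is clear; but I viewed 15 pictures, one over the limit of 14.

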